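# Lean a reagent bottle in its tilt stand without stirring up the sediment

## Task

The yellow reagent bottle with the green cap has to rest leaning back in the blue tilt stand, so that the sediment gathers in its lower corner for pipetting. Without picking it up off the bench, slide it upright until it is home against the V-shaped heel fence at the foot of the stand, then push its cap over so that it tips back and lies in the sloping rubber-lined cradle, and leave it resting there. Do not disturb the petri dish, the timer or the tweezers.

Things in the scene. Friction and masses are not known exactly. Their poses are not given: they have to be found in the camera images.
- reagent_bottle: Yellow round plastic reagent bottle with a white label band and a green screw cap, 0.14 kg, standing upright on the bench. Body 48 mm in diameter up to 68 mm high, cap about 25 mm in diameter, total height 102 mm. Origin: centre of its underside; z runs up its axis to the cap. Its yaw means nothing.
- cap_top (a point): Centre of the top of the bottle's green cap, on its axis 102 mm above the underside.
- tilt_stand: Blue metal bottle tilt stand, fixed. Origin: on the bench at the apex of the heel fence; x points level from the fence into the stand (the way the bottle is pushed and tips over), z up. Fence: two bars 6 mm high that open towards -x as a V of 120 degrees, reaching 20 mm forward and 38 mm to either side. Behind it a 5 mm base plate (to x = 108, 84 wide) and the cradle, top 63 mm high at x = 60.
- cradle: The stand's narrow V trough: two black rubber-lined faces, 46 x 25 mm, 120 degrees between them, leaning away from the fence at 42 degrees (0.73 rad) from the vertical; fixed. z points up the slope, along the axis of a bottle lying in it; -x out of the open trough. Origin: centre of the underside of a bottle lying there, 16 mm above the bench. The faces run from z = 22 to 68 mm.
- petri_dish: Closed round petri dish with pink medium, 58 mm in diameter, 14 mm high, lying loose on the bench on the other side of the stand's x axis from the bottle. Origin: centre of its underside. Leave it alone.
- timer: White laboratory timer lying loose on the bench beside the stand, 62 x 66 x 18 mm. Origin: centre of its underside. Leave it alone.
- tweezers: Steel tweezers lying loose on the bench beside the stand, 15 x 128 x 10 mm, long along their y. Origin: centre of the underside. Leave them alone.
- home (a point): Point on the bench 28 mm in front (-x) of the stand's origin: the centre of the bottle's underside when it stands upright touching both bars of the heel fence.
- pipette_stand: Empty off-white pipette stand to the left of the work, fixed, an obstacle: it fills about x = -80 to 90, y = -50 to 50 mm about its origin and is 220 mm high, so the open gripper must pass over or well to the right of it. Origin: on the bench; axes as the world's.
There are look-alikes about, which are no part of the job. What is shaped like the reagent_bottle but purple is not meant.

How it is judged:
On the way:
1. the bottle stands upright at home against the heel fence (angle between reagent_bottle's own z axis and vertical below 0.15 rad and x of reagent_bottle in the frame of tilt_stand above -0.044 m and y of reagent_bottle in the frame of tilt_stand between -0.012 and 0.012 m), for 0.1 s.
At the end, for the whole second after the job is handed in: The bottle lies at rest in the cradle and presses on it: axis within 0.2 rad of the cradle's and 0.58 to 0.88 rad from the vertical, underside's centre within 15 mm of the cradle's origin, cap within 16 mm of the trough's axis each way; petri dish, timer and tweezers within 25 mm of where they lay (angle between reagent_bottle's own z axis and vertical between 0.58 and 0.88 rad and angle between the z axis of reagent_bottle and the z axis of cradle, either way round below 0.2 rad and x of cap_top in the frame of cradle between -0.016 and 0.016 m and y of cap_top in the frame of cradle between -0.016 and 0.016 m and distance between reagent_bottle and cradle below 0.015 m and contact force between reagent_bottle and cradle above 0.02 N and linear speed of reagent_bottle below 0.02 m/s and distance of each of petri_dish, timer, tweezers from where it was at the start of the episode below 0.025 m); the robot touches nothing.
It fails at once if the bottle is picked up off the bench (underside's centre more than 45 mm high) (height (world z) of reagent_bottle above 0.045 m).
It fails at once if the bottle is knocked flat (angle between reagent_bottle's own z axis and vertical above 1.2 rad).
It fails at once if the petri dish, the timer or the tweezers are moved by more than 25 mm (distance of any of petri_dish, timer, tweezers from where it was at the start of the episode above 0.025 m).
It also fails if it takes over 64 s, if anything falls off the work surface, if the arm or the gripper's body presses on something with over 40 N, if the wrist force passes 120 N, or if a joint passes its speed limit or range.

## Robot

A 7-joint arm with a two-finger parallel gripper is mounted at the origin on a cart in front of the work surface, level with it; the furniture and walls round the work are solid. World frame = base frame: x ahead of the robot, y to its left, z up, the work surface at z = 0. Lengths are in m, angles in rad, forces in N, time in s.
With the tool pointing down it reaches from about 0.35 to 0.775 m from the base axis. Payload 3.1 kg.
Tool frame: the origin (TCP) lies at the very end of the fingers, on their centre line; the grasp point (between the pads) lies 19 mm behind it (manip.grip_point_offset is the distance from the TCP to the grasp point, in m); z points along the fingers, y is the direction in which the jaws open and shut (so a half turn about z gives the same grasp; the last joint's range is limited). The gripper opens to 85 mm and grips with 20 to 120 N. Pads are 22 mm wide; open, the fingers measure 114 mm over their backs; the gripper's body (76 mm by 85 mm) begins 54 mm behind the grasp point. The pads swing forward as they close: fully open they stand 13 mm farther back than shut.
Start: joints at [-1.169, 0.311, 0.014, 1.512, -0.004, 1.319, -0.027], TCP at [0.236, 0.497, 0.206] pointing down, gripper open.
Joint ranges: [-2.7, 2.7], [-0.3, 1.91], [-1.27, 1.3], [0.12, 2.57], [-1.44, 4.58], [0.2, 2.03], [-3.05, 3.05]. Speed limits (rad/s): [2.79, 2.79, 3.14, 3.14, 3.14, 3.14, 3.14].

## Interface

Orientations are given as [roll, pitch, yaw] about the fixed x, y, z axes, in that order (R = Rz(yaw) Ry(pitch) Rx(roll)).
In Python, from workcell import manip gives the robot as it stands.
- The arm moves only by the shell command python3 -m jog 'ROWS' [FORCE]. ROWS is JSON, a list of rows, each a list of 3 entries, a list of its own where there are three numbers: the turn, a rotation vector about the tool's x, y, z in degrees, then the shift along the tool's x, y, z in mm, then the opening, from 0 (shut) to 1 (fully open). A call has 1 to 10 rows; each row shifts and turns the pose as measured when the row begins, along the tool's axes as they then stand; what a row does not reach is not made up. A row lasts 1/10 s, in which the tool goes at most 50 mm and 8.59 degrees, less where a joint would pass 70% of its speed; a pose out of reach is approached as far as the arm can. A call with a gripper value outside its range is refused whole. The fingers move at their own pace and stop on an object; FORCE is the grip in N (left out, the last holds). Time passes only in rows, so rows that do not move let the fingers close. It gives the time, the measured TCP pose, the force and the opening at its end, in the units of the state.
- manip.sense(): the state, without advancing time (a new reading comes with each control period).
- manip.grab_frame(name): name is "side" or "top" or "wrist"; returns the picture (480x640x3 uint8, blue, green, red); there is no depth.
- manip.camera_info(name): a dict with "mtx" (3x3 intrinsics, pixels), "rvec" (rotation vector, rad) and "tvec" (3), from world to camera coordinates, as OpenCV has them. Camera axes: x right, y down, z forward; pixel columns grow to the right and rows downward; lengths in m; the calibration is good to about 2 mm. A picture is of the moment at which its call begins: read the wrist's pose just before it. camera_info takes no time and is no camera call; for the wrist camera it gives the pose at the moment of the call.
- manip.close_job(): hands the job in, once; it reports no verdict.
The state is a dict: "time": time; "qpos": joint angles; "joint_velocities": joint speeds; "joint_torque": joint torques, N m; "tcp_pos": TCP position; "tcp_rot": TCP orientation; "force": force on the tool from outside, world axes, zero at the start; "ft_torque": the same for the moment, N m; "finger_gap": finger opening in m.
Only numpy, scipy, OpenCV 4.12 (cv2) and the standard library are available. Lean on these libraries where they do the work, as an engineer would, in place of code of your own. Each camera call takes 0.05 s, during which the arm holds its last target. There are 200 camera calls.

## Working session

There is one attempt and no reset: what is moved stays moved. The work goes in short steps, Python scripts to look and compute and a shell command to move; the robot and the scene stay as the last step left them, time stands still between calls to the robot, and variables do not carry over. Pictures are saved under pics/ and viewed, about 8 in all and at most 12, crops included, and the job is handed in when it is done.

```bash
mkdir -p pics; python3 - <<'E'
from workcell import manip
import cv2
s=manip.sense();print(s)
for n in("top","side"):
    cv2.imwrite(f"pics/{n}0.png",manip.grab_frame(n)); print(n,manip.camera_info(n))
E
```

```text
{'time': 0.0, 'qpos': array([-1.16870924,  0.31172926,  0.01396926,  1.51305223, -0.0044096 ,
        1.31920651, -0.02720593]), 'joint_velocities': array([ 2.21942096e-04,  6.04903271e-04,  1.93012478e-03,  4.96961381e-07,
       -1.08961981e-03, -1.86468948e-03,  2.71836950e-04]), 'joint_torque': array([-3.23905169e-04, -3.79911196e+01,  1.45836147e-01, -2.30595982e+01,
        1.23084459e-02,  1.38366205e-02,  1.07424188e-05]), 'tcp_pos': array([0.23578696, 0.49601843, 0.20442108]), 'tcp_rot': array([-3.13922950e+00,  8.04610279e-05,  2.69789578e+00]), 'force': array([ 0.00838599,  0.34521635, -0.7662883 ]), 'ft_torque': array([-0.02848727, -0.01877807,  0.02680258]), 'finger_gap': 0.08548242585272157}
top {'mtx': array([[467.54790317,   0.        , 315.6192052 ],
       [  0.        , 467.54790317, 239.61576515],
       [  0.        ,   0.        ,   1.        ]]), 'rvec': array([ 2.15690533, -2.05154214,  0.23226769]), 'tvec': array([-0.05830512,  0.56816789,  0.83206768])}
side {'mtx': array([[471.11007183,   0.        , 314.05371134],
       [  0.        , 471.11007183, 241.1952501 ],
       [  0.        ,   0.        ,   1.        ]]), 'rvec': array([ 2.24054978, -0.29800214,  0.14497976]), 'tvec': array([-0.54258122,  0.13508662,  0.83341728])}
```

View pics/top0.png

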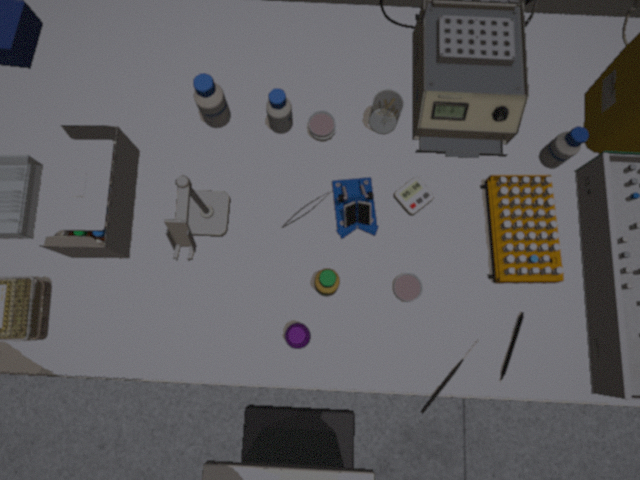

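View pics/side0.png

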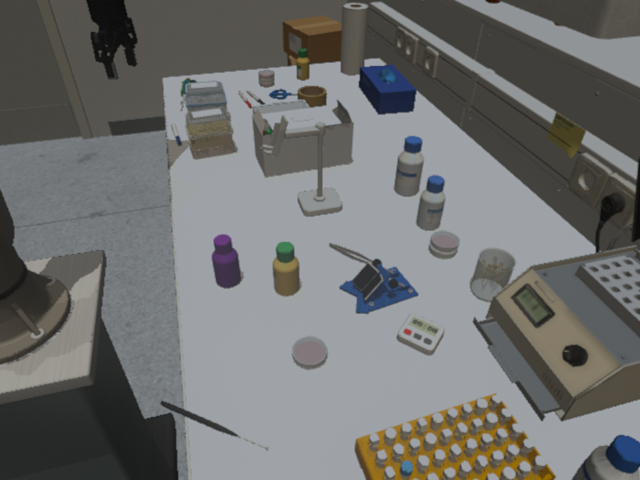

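The top view shows the bottle's green cap at (327,278), the stand at about (355,207), the dish at (407,287), the timer at (413,196) and the tweezers at about (306,208). The side view agrees with this. Next I'll take enlarged crops with coordinates.

```bash
cat > h.py <<'E'
import numpy as np,cv2
from workcell import manip
def px(n,p):
    c=manip.camera_info(n);return cv2.projectPoints(np.float64(p).reshape(-1,3),c["rvec"],c["tvec"],c["mtx"],None)[0].reshape(-1,2)
def at(n,u,v,z):
    c=manip.camera_info(n);R=cv2.Rodrigues(c["rvec"])[0];o=-R.T@c["tvec"]
    d=R.T@np.linalg.solve(c["mtx"],[u,v,1.]);return o+d*(z-o[2])/d[2]
def cen(n,z,lo,hi,box):
    im=cv2.cvtColor(manip.grab_frame(n),cv2.COLOR_BGR2HSV);m=cv2.inRange(im,lo,hi)
    k=np.zeros_like(m);x0,y0,x1,y1=box;k[y0:y1,x0:x1]=m[y0:y1,x0:x1]
    M=cv2.moments(k,True);u,v=M["m10"]/M["m00"],M["m01"]/M["m00"];return (round(u,1),round(v,1),int(M["m00"])),at(n,u,v,z)
E
python3 - <<'E'
from h import *
np.set_printoptions(precision=4,suppress=True)
print(cen("top",.102,(40,100,50),(85,255,255),(300,255,350,300)),cen("side",.1,(40,100,50),(85,255,255),(265,235,305,270)))
t=cv2.imread("pics/top0.png");s=cv2.imread("pics/side0.png")
a=cv2.resize(t[160:260,315:395],None,fx=5,fy=5,interpolation=cv2.INTER_CUBIC)
b=cv2.resize(s[245:320,330:425],None,fx=4,fy=4,interpolation=cv2.INTER_CUBIC)
o=np.zeros((500,790,3),np.uint8);o[:,:400]=a;o[:300,405:785]=b
cv2.imwrite("pics/c.png",o)
for n,u,v,z in [("top",376,200,0),("top",407,287,.014),("top",413,196,.018),("top",285,226,0),("top",329,194,.01),("top",297,335,.1),("top",210,213,0)]:print(u,v,at(n,u,v,z))
print(px("top",[[.236,.497,.2],[.5,0,0],[.6,0,0]]))
E
```

```text
((327.2, 277.8, 227), array([ 0.4926, -0.0542,  0.102 ])) ((284.6, 247.5, 145), array([ 0.493 , -0.0564,  0.1   ]))
376 200 [ 0.6757 -0.1515  0.    ]
407 287 [ 0.4945 -0.2148  0.014 ]
413 196 [ 0.6824 -0.2251  0.018 ]
285 226 [0.61   0.0351 0.    ]
329 194 [ 0.6805 -0.0524  0.01  ]
297 335 [ 0.3893 -0.0059  0.1   ]
210 213 [0.6299 0.1924 0.    ]
[[-50.9381 422.1793]
 [298.9454 279.7808]
 [301.7254 231.5542]]
```

View pics/c.png

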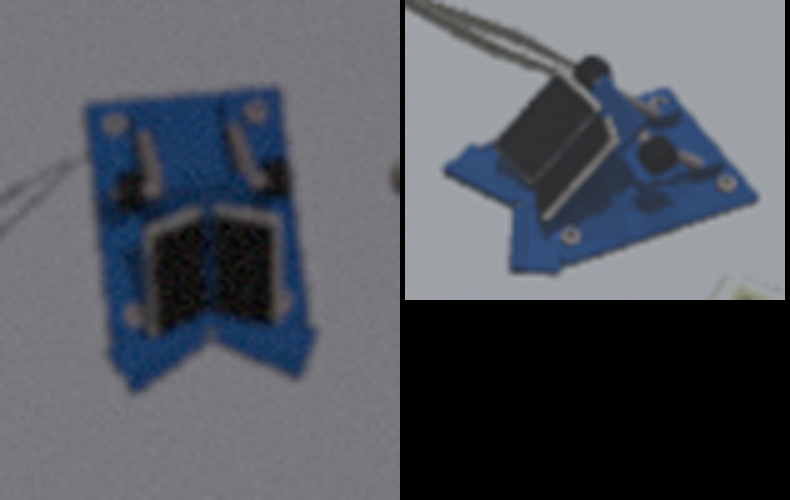

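The crop shows the rear plate corners at (87,103) and (283,87), the fence apex at (210,340), and the fence tips at (133,392) and (302,378). I'll fit the stand's pose to these points.

```bash
cat > plan.py <<'E'
from h import *
from scipy.optimize import least_squares
np.set_printoptions(precision=4,suppress=True)
P=np.array([[.108,.042,.005],[.108,-.042,.005],[0,0,.006],[-.02,.0346,.006],[-.02,-.0346,.006]])
I=np.array([[87,103],[283,87],[210,340],[133,392],[302,378]])/5+[315,160]
T=lambda q,P:np.c_[q[0]+P[:,0]*np.cos(q[2])-P[:,1]*np.sin(q[2]),q[1]+P[:,0]*np.sin(q[2])+P[:,1]*np.cos(q[2]),P[:,2]]
r=least_squares(lambda q:(px("top",T(q,P))-I).ravel(),[.6,-.11,0]);q=r.x
print("stand",q,np.degrees(q[2]),r.fun.reshape(-1,2))
side=px("side",T(q,P));print("side",side)
print("home",T(q,np.array([[-.028,0,0]])),"bottle in stand",)
b=np.array([.4928,-.0553])-q[:2];c,s=np.cos(q[2]),np.sin(q[2]);print(c*b[0]+s*b[1],-s*b[0]+c*b[1])
E
python3 plan.py
```

```text
stand [ 0.6118 -0.1138  0.1353] 7.753861328449794 [[-0.3379 -0.5318]
 [ 0.1723 -0.5045]
 [ 0.3778  0.01  ]
 [-0.0512  0.4786]
 [-0.163   0.4849]]
side [[395.1572 266.0909]
 [418.395  294.2315]
 [356.1042 295.0951]
 [338.3028 285.8641]
 [354.8898 311.1534]]
home [[ 0.5841 -0.1176  0.    ]] bottle in stand
-0.11003206683176535 0.07402947252153821
```

```bash
python3 -m jog '[[[0,0,-8.3],[0,0,-20],1],[[0,0,-8.3],[0,0,-20],1],[[0,0,-8.3],[0,0,-20],1],[[0,0,-8.3],[0,0,-15],1],[[0,0,0],[0,0,0],1]]' 30; python3 -m jog '[[[0,0,0],[-10,-45,0],1],[[0,0,0],[-10,-45,0],1],[[0,0,0],[-10,-45,0],1],[[0,0,0],[-10,-45,0],1],[[0,0,0],[-10,-45,0],1],[[0,0,0],[-10,-45,0],1],[[0,0,0],[0,0,0],1]]'
```

```text
time: 0.7
tcp_pos: [0.2351, 0.4947, 0.2795]
tcp_rot: [-3.135, -0.004, -2.986]
force: [0.1, 1.1, -0.1]
finger_gap: 0.0854
time: 1.4
tcp_pos: [0.3349, 0.2258, 0.2721]
tcp_rot: [-3.129, -0.014, -3.007]
force: [0.1, 1.3, -0.2]
finger_gap: 0.0857
```

```bash
cat > go.py <<'E'
# go.py mode(w/s) x y z : remaining shift (mm) and turn (deg) in tool axes; s = stand frame
import sys,numpy as np
from scipy.spatial.transform import Rotation as R
from workcell import manip
m=sys.argv[1];p=np.array([float(v) for v in sys.argv[2:5]]);S=np.array([.6118,-.1138,0]);Z=R.from_euler("z",.1353)
if m=="s":p=S+Z.apply(p)
s=manip.sense();A=R.from_euler("xyz",s["tcp_rot"]);B=R.from_euler("xyz",[np.pi,0,.1353+np.pi])
print("stand pos",(Z.inv().apply(s["tcp_pos"]-S)*1e3).round(1),"shift",(A.inv().apply(p-s["tcp_pos"])*1e3).round(1),"turn",(A.inv()*B).as_rotvec(degrees=True).round(2),"F",s["force"].round(1),"gap",s["finger_gap"].round(4))
E
python3 go.py w .4928 -.0553 .2
```

```text
Traceback (most recent call last):
  File "go.py", line 8, in <module>
    print("stand pos",(Z.inv().apply(s["tcp_pos"]-S)*1e3).round(1),"shift",(A.inv().apply(p-s["tcp_pos"])*1e3).round(1),"turn",(A.inv()*B).as_rotvec(degrees=True).round(2),"F",s["force"].round(1),"gap",s["finger_gap"].round(4))
                                                                                                                                                                                                          ^^^^^^^^^^^^^^^^^^^^^
AttributeError: 'float' object has no attribute 'round'
```

```bash
sed -i 's/s\["finger_gap"\].round(4)/s["finger_gap"]/' go.py; python3 go.py w .4928 -.0553 .2
```

```text
stand pos [-228.6  373.9  272.1] shift [-119.7 -298.9   74.2] turn [-0.71 -0.78 -0.04] F [ 0.1  1.3 -0.2] gap 0.0857239158708543
```

```bash
python3 -m jog '[[[-0.7,-0.8,0],[-17,-43,4],1],[[0,0,0],[-17,-43,10],1],[[0,0,0],[-17,-43,10],1],[[0,0,0],[-17,-43,10],1],[[0,0,0],[-17,-43,10],1],[[0,0,0],[-17,-43,10],1],[[0,0,0],[-10,-25,5],1],[[0,0,0],[0,0,0],1]]'; python3 go.py w .4928 -.0553 .13
```

```text
time: 2.2
tcp_pos: [0.4809, -0.044, 0.2037]
tcp_rot: [3.14, -0.005, -3.028]
force: [-0.7, -0.1, -0.7]
finger_gap: 0.0858
stand pos [-120.3   86.9  203.7] shift [-10.9 -12.8  73.7] turn [ 0.12 -0.29 -1.25] F [-0.7 -0.1 -0.7] gap 0.08577891298972115
```

```bash
python3 -m jog '[[[0,0,-1.2],[-11,-13,20],1],[[0,0,0],[0,0,20],1],[[0,0,0],[0,0,20],1],[[0,0,0],[0,0,0],1]]'; python3 go.py w .4928 -.0553 .04
```

```text
time: 2.6
tcp_pos: [0.4918, -0.0518, 0.1392]
tcp_rot: [3.136, -0.009, -3.015]
force: [-0.5, 0.1, 0.2]
finger_gap: 0.0856
stand pos [-110.5   77.6  139.2] shift [-1.4 -4.1 99.2] turn [ 0.32 -0.5  -0.49] F [-0.5  0.1  0.2] gap 0.08564871078966593
```

```bash
python3 -m jog '[[[0.3,-0.5,-0.5],[-1,-4,0],1],[[0,0,0],[0,0,20],1],[[0,0,0],[0,0,20],1],[[0,0,0],[0,0,20],1],[[0,0,0],[0,0,20],1],[[0,0,0],[0,0,15],1],[[0,0,0],[0,0,0],1]]'; python3 go.py w .4928 -.0553 .04
```

```text
time: 3.3
tcp_pos: [0.4999, -0.0502, 0.0487]
tcp_rot: [3.141, 0.016, -3.002]
force: [-1.1, -1.0, -0.4]
finger_gap: 0.0852
stand pos [-102.3   78.1   48.7] shift [ 7.9 -4.1  8.6] turn [0.05 0.94 0.26] F [-1.1 -1.  -0.4] gap 0.08523381483723971
```

```bash
python3 -m jog '[[[0,0.9,0.2],[8,-4,4],1],[[0,0,0],[0,0,4],1],[[0,0,0],[0,0,0],1]]'; python3 go.py w .4928 -.0553 .04
```

```text
time: 3.6
tcp_pos: [0.4947, -0.0552, 0.0433]
tcp_rot: [3.141, 0.005, -3.005]
force: [-0.4, 0.1, 0.1]
finger_gap: 0.0854
stand pos [-108.1   73.9   43.3] shift [1.9 0.2 3.3] turn [0.02 0.31 0.09] F [-0.4  0.1  0.1] gap 0.08544534607954832
```

```bash
python3 -m jog '[[[0,0.3,0],[2,0,0],0.4],[[0,0,0],[0,0,0],0.4],[[0,0,0],[0,0,0],0.4],[[0,0,0],[0,0,0],0.4],[[0,0,0],[0,0,0],0.4],[[0,0,0],[0,0,0],0.4],[[0,0,0],[0,0,0],0.4],[[0,0,0],[0,0,0],0.4]]' 20; python3 go.py s -.05 0 .043
```

```text
time: 4.4
tcp_pos: [0.494, -0.0552, 0.045]
tcp_rot: [3.141, 0.003, -3.005]
force: [-1.1, -0.5, 0.3]
finger_gap: 0.0344
stand pos [-108.8   74.    45. ] shift [-58.7 -74.1   2.2] turn [0.04 0.18 0.1 ] F [-1.1 -0.5  0.3] gap 0.03443210693844459
```

```bash
python3 - <<'E'
from h import *
s=manip.grab_frame("side");t=manip.grab_frame("top")
o=np.zeros((520,790,3),np.uint8);o[:,:390]=cv2.resize(s[180:310,215:345],(390,520))
o[:390,400:790]=cv2.resize(t[200:330,260:390],(390,390));cv2.imwrite("pics/g.png",o)
E
```

```text
(no output)
```

View pics/g.png

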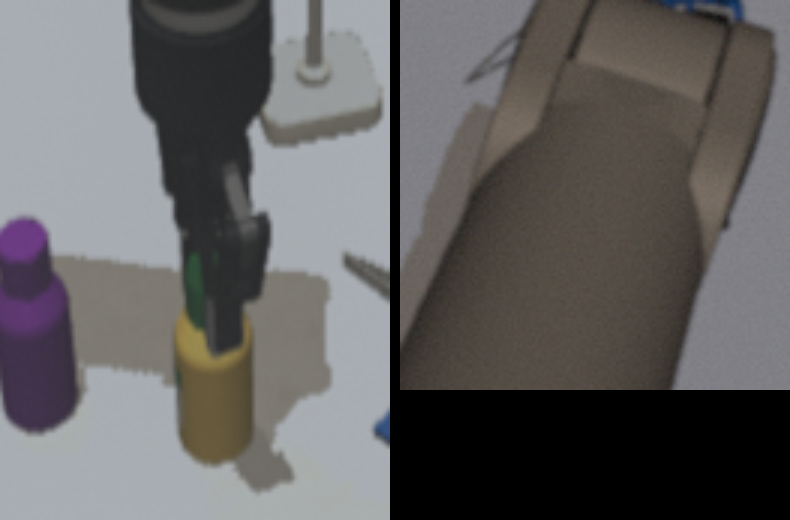

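The side crop shows the fingers straddling the cap, with the near fingertip at about (225,345) in the crop, which is near the shoulder. I'll check this against the projected TCP.

```bash
python3 - <<'E'
from h import *
from scipy.spatial.transform import Rotation as R
s=manip.sense();A=R.from_euler("xyz",s["tcp_rot"])
for d in([0,0,0],[0,-.017,0],[0,-.017,-.013],[0,-.017,-.025],[0,-.03,-.013]):
    p=px("side",s["tcp_pos"]+A.apply(d))[0];print(d,(p-[215,180])*[3,4])
for z in(0,.068,.102):print(z,(px("side",[.4928,-.0553,z])[0]-[215,180])*[3,4])
print(s["tcp_pos"],s["force"],s["finger_gap"])
im=manip.grab_frame("wrist");cv2.imwrite("pics/w.png",im)
E
```

```text
[0, 0, 0] [213.30470141 359.83998826]
[0, -0.017, 0] [223.15551845 383.39423875]
[0, -0.017, -0.013] [222.43273191 362.32875584]
[0, -0.017, -0.025] [221.75290217 342.51524079]
[0, -0.03, -0.013] [230.22445707 380.74552485]
0 [213.99203341 430.38004359]
0.068 [210.08628293 323.083597  ]
0.102 [207.98123148 265.25487987]
[ 0.49399633 -0.05514577  0.04503058] [ 0.1690417   0.15642563 -0.48963817] 0.03394702868662286
```

View pics/w.png

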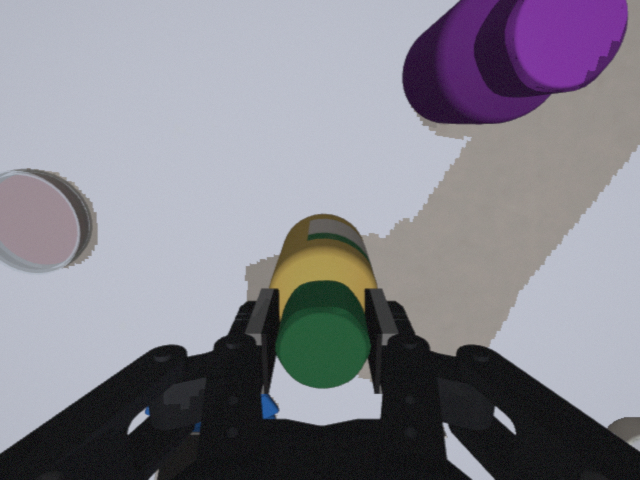

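The wrist view shows the cap centred between the pads with the tips at shoulder level, and no contact yet. The real tips sit about 20 mm higher than the pose suggests. I'll grip the cap lightly and slide from there.

```bash
python3 -m jog '[[[0,0,0],[0,0,-5],0.4],[[0,0,0],[0,0,0],0.2],[[0,0,0],[0,0,0],0.1],[[0,0,0],[0,0,0],0.1],[[0,0,0],[0,0,0],0.1],[[0,0,0],[0,0,0],0.1]]' 20; python3 go.py s -.06 0 .05
```

```text
time: 5.15
tcp_pos: [0.4938, -0.0556, 0.0503]
tcp_rot: [3.142, 0.003, -3.005]
force: [-0.6, 0.1, -0.5]
finger_gap: 0.0315
stand pos [-109.    73.6   50.3] shift [-48.9 -73.6   0.5] turn [0.01 0.17 0.08] F [-0.6  0.1 -0.5] gap 0.031454700643700866
```

```bash
python3 -m jog '[[[0,0,0],[0,0,0],0.5],[[0,0,0],[0,0,0],0.5],[[0,0,0],[0,0,0],0.5],[[0,0,0],[0,0,-10],0.5],[[0,0,0],[0,0,0],0.1],[[0,0,0],[0,0,0],0.1],[[0,0,0],[0,0,0],0.1],[[0,0,0],[0,0,0],0.1],[[0,0,0],[0,0,0],0.1],[[0,0,0],[0,0,0],0.1]]' 20; python3 go.py s -.06 0 .06
```

```text
time: 6.15
tcp_pos: [0.4943, -0.0555, 0.0619]
tcp_rot: [3.141, 0.004, -3.005]
force: [-0.4, -0.9, 0.2]
finger_gap: 0.0311
stand pos [-108.6   73.6   61.9] shift [-48.5 -73.7   2.1] turn [0.02 0.24 0.08] F [-0.4 -0.9  0.2] gap 0.031081605580796676
```

```bash
python3 -m jog '[[[0,0,0],[-8,-12,0],0.1],[[0,0,0],[-8,-12,0],0.1],[[0,0,0],[-8,-12,0],0.1],[[0,0,0],[0,0,0],0.1]]' 20; python3 go.py s -.06 0 .06
```

```text
time: 6.55
tcp_pos: [0.5255, -0.0874, 0.0629]
tcp_rot: [3.138, 0.006, -3.003]
force: [0.1, -0.8, 0.3]
finger_gap: 0.0309
stand pos [-81.9  37.8  62.9] shift [-21.8 -37.9   2.9] turn [0.19 0.34 0.21] F [ 0.1 -0.8  0.3] gap 0.030896520354238517
```

```bash
python3 -m jog '[[[0.2,0.3,0.2],[-7,-12,1],0.1],[[0,0,0],[-7,-12,0],0.1],[[0,0,0],[-7,-12,0],0.1],[[0,0,0],[0,0,0],0.1]]' 20; python3 go.py s -.028 0 .061; python3 - <<'E'
from h import *
im=manip.grab_frame("side");x,y=px("side",[.57,-.118,.05])[0].astype(int)
cv2.imwrite("pics/s2.png",cv2.resize(im[y-75:y+75,x-75:x+95],None,fx=4,fy=4))
E
```

```text
time: 6.95
tcp_pos: [0.5525, -0.1141, 0.0635]
tcp_rot: [3.13, 0.001, -3.004]
force: [0.5, -0.3, -1.0]
finger_gap: 0.0305
stand pos [-58.8   7.7  63.5] shift [-30.8  -7.8   2.4] turn [0.64 0.06 0.14] F [ 0.5 -0.3 -1. ] gap 0.030479951936235174
```

View pics/s2.png

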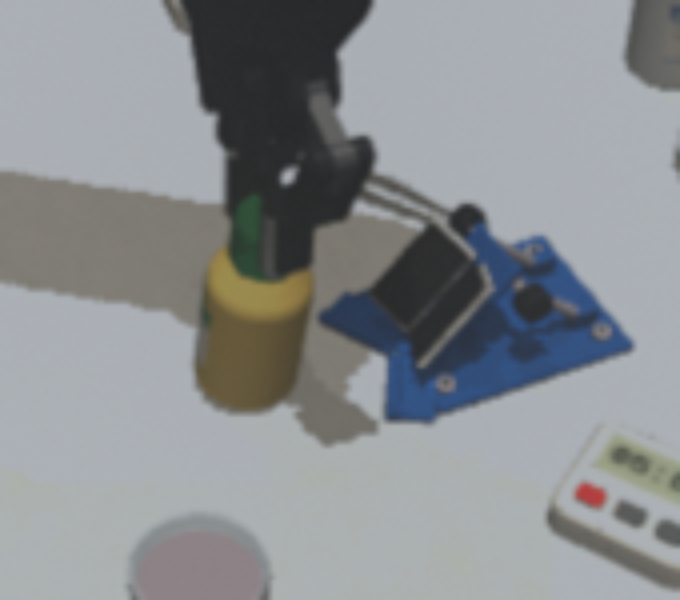

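The bottle is upright in the grip, its base centre at about (250,385) in the crop, and the fence V lies straight ahead with its tips at (325,315) and (390,415). I'll continue to home.

```bash
python3 -m jog '[[[0.6,0,0.1],[-8,-8,1],0.1],[[0,0,0],[-8,0,0],0.1],[[0,0,0],[-4,0,0],0.1],[[0,0,0],[0,0,0],0.1]]' 20; python3 go.py s -.028 0 .061
```

```text
time: 7.4
tcp_pos: [0.5737, -0.1126, 0.0639]
tcp_rot: [3.133, 0.002, -3.002]
force: [0.0, 0.6, 3.6]
finger_gap: 0.0257
stand pos [-37.5   6.3  63.9] shift [-9.5 -6.4  2.9] turn [0.47 0.1  0.25] F [0.  0.6 3.6] gap 0.02568116635313835
```

```bash
python3 -m jog '[[[0,0,0],[-4,0,0],0.1],[[0,0,0],[-4,0,0],0.1],[[0,0,0],[0,0,0],0.1]]' 20; python3 go.py s -.028 0 .061
```

```text
time: 7.7
tcp_pos: [0.5808, -0.1101, 0.0634]
tcp_rot: [3.132, -0.001, -3.001]
force: [-1.2, 1.3, 2.9]
finger_gap: 0.0255
stand pos [-30.3   7.9  63.4] shift [-2.2 -7.9  2.3] turn [ 0.57 -0.04  0.29] F [-1.2  1.3  2.9] gap 0.025533546942221447
```

```bash
python3 - <<'E'
from h import *
im=manip.grab_frame("side");x,y=px("side",[.57,-.118,.05])[0].astype(int)
o=np.zeros((600,790,3),np.uint8);o[:600,:500]=cv2.resize(im[y-75:y+45,x-55:x+45],(500,600))
w=manip.grab_frame("wrist");o[:210,508:788]=cv2.resize(w,(280,210))
cv2.imwrite("pics/s3.png",o)
E
python3 go.py s -.028 0 .061
```

```text
stand pos [-30.6   7.6  63.5] shift [-2.6 -7.6  2.5] turn [ 0.57 -0.05  0.26] F [-1.1  0.8  2. ] gap 0.024962244640061044
```

View pics/s3.png

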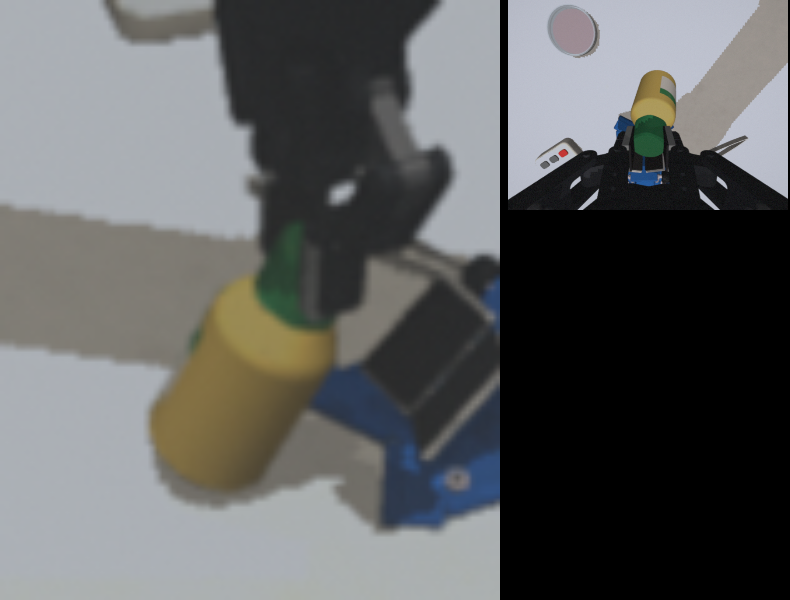

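The side crop shows the bottle tilted about 25° towards the stand. Its base has lagged at about (215,480) and hasn't reached the fence. So I need to stand it up again, release it and push it low on the body. I'll write a silhouette fit so I can track tilt and position as numbers.

```bash
cat > fit.py <<'E'
# silhouette fit of the bottle in the side view: base x,y in stand frame (mm), lean toward +x (deg), sideways lean
from h import *
from scipy.optimize import minimize
q=[.6118,-.1138,.1353];c,s=np.cos(q[2]),np.sin(q[2]);Z=np.array([[c,-s,0],[s,c,0],[0,0,1]])
im=manip.grab_frame("side");hsv=cv2.cvtColor(im,cv2.COLOR_BGR2HSV)
Y=cv2.inRange(hsv,(15,90,60),(32,255,255));G=cv2.inRange(hsv,(45,90,30),(85,255,255))
u,v=px("side",[.56,-.11,.05])[0].astype(int);box=np.zeros_like(Y);box[v-70:v+60,u-70:u+60]=255;Y&=box;G&=box
n,L,st,_=cv2.connectedComponentsWithStats(Y);Y=(L==1+np.argmax(st[1:,4])).astype(np.uint8)
a=np.linspace(0,2*np.pi,40)
ring=lambda r,h:np.c_[r*np.cos(a),r*np.sin(a),0*a+h]
B=np.vstack([ring(.024,0),ring(.024,.068),ring(.014,.075)]);SS=8
up=lambda m:cv2.resize(m[v-70:v+60,u-70:u+60],None,fx=SS,fy=SS,interpolation=cv2.INTER_LINEAR)
Yb=up(Y*255)>127
def model(p):
    x,y,t,w=p;t,w=np.radians([t,w]);Ry=cv2.Rodrigues(np.array([0,t,0]))[0]@cv2.Rodrigues(np.array([w,0,0]))[0]
    base=np.array([x/1e3,y/1e3,.024*np.sin(abs(t))]);W=(B@Ry.T+base)@Z.T+[q[0],q[1],0]
    P=(px("side",W)-[u-70,v-70]+.5)*SS;h=cv2.convexHull(P.astype(np.int32));m=np.zeros(Yb.shape,np.uint8);cv2.fillConvexPoly(m,h,1);return m>0
cost=lambda p:1-(model(p)&Yb).sum()/(model(p)|Yb).sum()+1e-5*p[3]**2
best=min(([x,y,t,0.] for x in range(-120,0,10) for y in(-10,0,10) for t in range(-10,50,8)),key=cost)
for _ in range(2):
    r=minimize(cost,best,method="Nelder-Mead",options=dict(initial_simplex=np.array(best)+np.vstack([[0]*4,np.diag([8,8,6,5])]),maxiter=300));best=r.x
print("x y lean side",r.x.round(1),"1-IoU",round(r.fun,3),"green px",int((G>0).sum()))
E
time python3 fit.py
```

```text
x y lean side [-53.4  33.8   3.9  24.7] 1-IoU 0.163 green px 36
real	0m9.591s
user	0m6.538s
sys	0m0.354s
```

```bash
python3 - <<'E'
exec(open("fit.py").read().split("best=min")[0])
for y in(0,8,16):
    l=sorted((cost([x,y,t,0]),x,t) for x in range(-110,-20,4) for t in range(-12,48,4));print(y,l[:4])
print(np.where(Y.any(0))[0][[0,-1]],np.where(Y.any(1))[0][[0,-1]],Y.sum(),u,v)
E
```

```text
0 [(np.float64(0.3498882481508465), -74, 24), (np.float64(0.35021853361488975), -78, 28), (np.float64(0.35606182280920673), -74, 20), (np.float64(0.3601139812005033), -70, 20)]
8 [(np.float64(0.2831656467171455), -70, 24), (np.float64(0.2899824027333564), -74, 28), (np.float64(0.290481322305465), -66, 20), (np.float64(0.2933837526367238), -70, 28)]
16 [(np.float64(0.27057611810223026), -62, 24), (np.float64(0.27072840366634665), -66, 28), (np.float64(0.27439870187652127), -70, 32), (np.float64(0.2752024518805236), -62, 20)]
[310 346] [263 305] 867 329 281
```

```bash
sed -i 's/base=np.array(\[x\/1e3,y\/1e3,.024\*np.sin(abs(t))\])/base=np.array([x\/1e3,y\/1e3,ZB if ZB is not None else .024*np.sin(abs(t))])/; s/^q=/ZB=None;q=/' fit.py; python3 - <<'E'
exec(open("fit.py").read().split("best=min")[0])
for y in(0,8):
  R=[]
  for ZB in np.arange(-.01,.045,.005):
    R.append(min((cost([x,y,t,0]),x,t,round(float(ZB),3)) for x in range(-90,-40,4) for t in range(8,44,4)))
  print(y,sorted(R)[:3])
print(px("side",[.54,-.11,0]))
E
```

```text
0 [(np.float64(0.3028491781458368), -74, 24, 0.02), (np.float64(0.30779509466007293), -70, 24, 0.025), (np.float64(0.31155400486960017), -74, 24, 0.015)]Traceback (most recent call last):
  File "<stdin>", line 5, in <module>
  File "<stdin>", line 5, in <genexpr>
  File "<string>", line 18, in <lambda>
  File "<string>", line 17, in model
  File "h.py", line 4, in px
    c=manip.camera_info(n);return cv2.projectPoints(np.float64(p).reshape(-1,3),c["rvec"],c["tvec"],c["mtx"],None)[0].reshape(-1,2)
ValueError: time passes only in moves, steps and waits
```

Best fit is about 24° lean with the base at x ≈ -72 mm, which agrees with the cap at -30. I'll draw the cap back about 40 mm to stand the bottle up.

```bash
sed -i 's/^def px(n,p):/import functools\n@functools.lru_cache(None)\ndef info(n): return manip.camera_info(n)\ndef px(n,p):/; s/c=manip.camera_info(n)/c=info(n)/' h.py
python3 -m jog '[[[0,0,0],[7,0,0],0.1],[[0,0,0],[7,0,0],0.1],[[0,0,0],[7,0,0],0.1],[[0,0,0],[7,0,0],0.1],[[0,0,0],[7,0,0],0.1],[[0,0,0],[0,0,0],0.1]]' 20; python3 go.py s -.07 0 .063
python3 - <<'E'
from h import *
im=manip.grab_frame("side");x,y=px("side",[.57,-.118,.05])[0].astype(int)
o=np.zeros((600,790,3),np.uint8);o[:600,:500]=cv2.resize(im[y-75:y+45,x-65:x+35],(500,600))
w=manip.grab_frame("wrist");o[:210,508:788]=cv2.resize(w,(280,210))
cv2.imwrite("pics/s4.png",o)
E
```

```text
time: 8.55
tcp_pos: [0.5428, -0.1166, 0.0636]
tcp_rot: [3.133, 0.002, -3.003]
force: [0.7, 1.2, 2.1]
finger_gap: 0.0239
stand pos [-68.7   6.5  63.6] shift [ 1.3 -6.5  0.5] turn [0.51 0.09 0.19] F [0.7 1.2 2.1] gap 0.023935679449110642
```

View pics/s4.png

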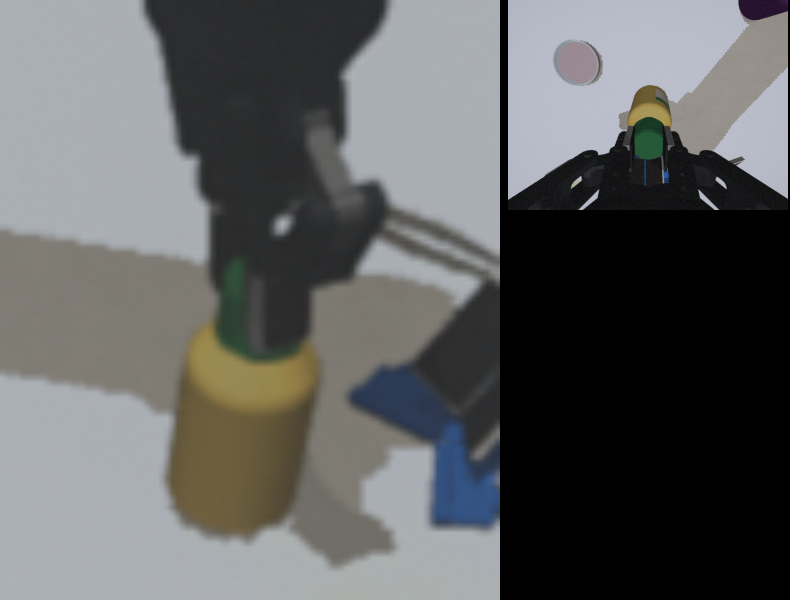

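Nearly upright now, with about 5° of lean left and the base at (235,525). I'll release and rise.

```bash
python3 -m jog '[[[0,0,0],[4,0,0],0.1],[[0,0,0],[0,0,0],0.45],[[0,0,0],[0,0,0],0.45],[[0,0,0],[0,0,0],0.7],[[0,0,0],[0,0,0],0.7],[[0,0,0],[0,0,-15],0.7],[[0,0,0],[0,0,-25],0.7],[[0,0,0],[0,0,-25],0.7],[[0,0,0],[0,0,-20],0.7],[[0,0,0],[0,0,0],0.7]]' 20; python3 go.py s -.15 0 .15
python3 - <<'E'
from h import *
np.set_printoptions(precision=4,suppress=True)
g=cen("side",.1,(40,100,50),(85,255,255),(285,225,365,300));print(g)
p=g[1][:2]-[.6118,-.1138];c,s=np.cos(.1353),np.sin(.1353);print("stand",c*p[0]+s*p[1],-s*p[0]+c*p[1])
E
python3 fit.py
```

```text
time: 9.65
tcp_pos: [0.5377, -0.119, 0.1485]
tcp_rot: [3.135, -0.006, -3.002]
force: [0.7, 0.2, 0.2]
finger_gap: 0.0593
stand pos [-74.1   4.9 148.5] shift [75.9 -4.6 -1.1] turn [ 0.38 -0.32  0.22] F [0.7 0.2 0.2] gap 0.05925188774035948
((313.3, 267.9, 139), array([ 0.5279, -0.1206,  0.1   ]))
stand -0.08402048621062345 0.004585459094953552
x y lean side [-78.6  14.1 -12.3  26.7] 1-IoU 0.195 green px 164
```

```bash
cat > ax.py <<'E'
# lower rim of yellow body and cap -> pixel axis compared with a projected upright bottle
from h import *
def m(im,lo,hi,b):
    h=cv2.cvtColor(im,cv2.COLOR_BGR2HSV);k=cv2.inRange(h,lo,hi);z=np.zeros_like(k);z[b[1]:b[3],b[0]:b[2]]=k[b[1]:b[3],b[0]:b[2]]
    n,L,st,c=cv2.connectedComponentsWithStats(z);i=1+np.argmax(st[1:,4]);return c[i],st[i]
def show(im,b):
    g,gs=m(im,(40,100,50),(85,255,255),b);y,ys=m(im,(12,80,30),(35,255,255),b);p=at("side",*g,.1)
    c,s=np.cos(.1353),np.sin(.1353);d=p[:2]-[.6118,-.1138];e=px("side",[p,[p[0],p[1],.034]])
    print("cap stand",(1e3*np.array([c*d[0]+s*d[1],-s*d[0]+c*d[1]])).round(1),"cap->body px",(y-g).round(1),"upright model",(e[1]-e[0]).round(1),"areas",gs[4],ys[4],"body box",ys[:4])
if __name__=="__main__":
    show(cv2.imread("pics/side0.png"),(260,230,310,300)); im=manip.grab_frame("side");cv2.imwrite("pics/now.png",im);show(im,(285,225,405,320))
E
python3 ax.py
```

```text
cap stand [-110.    73.1] cap->body px [ 1.2 28.7] upright model [ 1.3 27.3] areas 146 704 body box [273 257  25  38]
cap stand [-84.8   4.4] cap->body px [ 1.1 28.1] upright model [-0.  27.7] areas 132 857 body box [301 276  27  40]
```

The bottle stands upright at stand (-84.5, 4.5). Next I'll push it low with partly closed fingers, the tool leaned back 30° so the hand clears the cap.

```bash
python3 -m jog '[[[0,0,0],[38,-1,0],0.3],[[0,0,0],[38,-1,0],0.3],[[0,-7.5,0],[0,0,0],0.3],[[0,-7.5,0],[0,0,0],0.3],[[0,-7.5,0],[0,0,0],0.3],[[0,-7.5,0],[0,0,0],0.3],[[0,0,0],[0,0,0],0.3]]' 20; python3 go.py s -.15 .003 .015
```

```text
time: 10.5
tcp_pos: [0.448, -0.1249, 0.1305]
tcp_rot: [3.123, 0.505, -3.008]
force: [-1.1, 0.7, -0.4]
finger_gap: 0.0256
stand pos [-163.8   11.1  130.5] shift [ 43.9 -10.1 107.6] turn [ 1.03 28.95  0.2 ] F [-1.1  0.7 -0.4] gap 0.025569227802359634
```

```bash
python3 -m jog '[[[0.5,0,0.2],[9,-5,21],0.3],[[0.5,0,0],[9,-5,21],0.3],[[0,0,0],[9,0,21],0.3],[[0,0,0],[9,0,21],0.3],[[0,0,0],[0,0,0],0.3]]' 20; python3 go.py s -.15 .003 .015
```

```text
time: 11.0
tcp_pos: [0.4551, -0.1325, 0.0484]
tcp_rot: [3.14, 0.492, -3.009]
force: [-0.4, 0.2, 0.1]
finger_gap: 0.0259
stand pos [-157.8    2.6   48.4] shift [ 8.9  0.3 33.1] turn [ 0.07 28.16 -0.14] F [-0.4  0.2  0.1] gap 0.02585935841688575
```

```bash
python3 -m jog '[[[0,0,0],[6,0,14],0.3],[[0,0,0],[5,0,12],0.3],[[0,0,0],[0,0,0],0.3]]' 20; python3 go.py s -.125 .003 .015
```

```text
time: 11.3
tcp_pos: [0.4583, -0.1328, 0.0288]
tcp_rot: [-3.14, 0.487, -3.004]
force: [-1.0, 0.3, -1.0]
finger_gap: 0.0258
stand pos [-154.7    1.9   28.8] shift [-19.7   1.1  26.1] turn [-0.07 27.91  0.11] F [-1.   0.3 -1. ] gap 0.025772038592357698
```

```bash
python3 -m jog '[[[0,0,0],[-3,0.5,12],0.3],[[0,0,0],[-7,0,9],0.3],[[0,0,0],[-7,0,4],0.3],[[0,0,0],[0,0,0],0.3]]' 20; python3 go.py s -.100 .003 .015; python3 ax.py | tail -1
```

```text
time: 11.7
tcp_pos: [0.4882, -0.1325, 0.0156]
tcp_rot: [-3.135, 0.487, -3.006]
force: [-0.2, 0.5, 1.0]
finger_gap: 0.0255
stand pos [-125.    -1.8   15.6] shift [-21.8   4.9  12.2] turn [-0.38 27.9  -0.06] F [-0.2  0.5  1. ] gap 0.025533106108753496
cap stand [-81.6   6.1] cap->body px [-0.5 29.4] upright model [-0.1 27.6] areas 170 838 body box [301 276  27  40]
```

```bash
python3 -m jog '[[[-0.4,0,0],[0,6,0],0.3],[[0,0,0],[-5,0,2.5],0.3],[[0,0,0],[-5,0,2.5],0.3],[[0,0,0],[-5,0,2.5],0.3],[[0,0,0],[0,0,0],0.3]]' 20; python3 go.py s -.070 .002 .015; python3 ax.py | tail -1
```

```text
time: 12.25
tcp_pos: [0.5051, -0.1217, 0.0168]
tcp_rot: [-3.14, 0.487, -3.0]
force: [-0.7, -0.7, 0.4]
finger_gap: 0.0251
stand pos [-106.7    6.6   16.8] shift [-31.6  -4.8  18.8] turn [-1.000e-02  2.789e+01  3.300e-01] F [-0.7 -0.7  0.4] gap 0.025104671105888782
cap stand [-81.8   6. ] cap->body px [-0.2 29.3] upright model [-0.1 27.6] areas 173 840 body box [301 276  27  40]
```

```bash
python3 -m jog '[[[0,0,0.3],[-6,-1,3],0.3],[[0,0,0],[-6,-1,3.5],0.3],[[0,0,0],[-6,-1,3.5],0.3],[[0,0,0],[0,0,0],0.3]]' 20; python3 go.py s -.070 .002 .015; python3 ax.py | tail -1
```

```text
time: 12.7
tcp_pos: [0.5264, -0.1221, 0.0157]
tcp_rot: [3.139, 0.485, -3.008]
force: [0.1, 0.4, 0.1]
finger_gap: 0.0258
stand pos [-85.7   3.3  15.7] shift [-13.5  -1.3   8. ] turn [ 0.12 27.8  -0.08] F [0.1 0.4 0.1] gap 0.02582499012024241
cap stand [-69.7   2.1] cap->body px [ 0.1 29. ] upright model [-0.5 27.6] areas 173 784 body box [309 276  26  39]
```

Contact is made and the bottle is sliding upright. I'll carry on.

```bash
python3 -m jog '[[[0,0,0],[-6,-1,3.2],0.3],[[0,0,0],[-6,-0.5,3.2],0.3],[[0,0,0],[-6,0,3.2],0.3],[[0,0,0],[0,0,0],0.3]]' 20; python3 go.py s -.045 0 .015; python3 ax.py | tail -1
```

```text
time: 13.15
tcp_pos: [0.5475, -0.1209, 0.015]
tcp_rot: [3.138, 0.484, -3.01]
force: [0.4, 0.3, -0.5]
finger_gap: 0.0257
stand pos [-64.6   1.6  15. ] shift [-17.4  -1.6   9.2] turn [ 0.14 27.73 -0.13] F [ 0.4  0.3 -0.5] gap 0.02573275461217063
cap stand [-49.3  -1.2] cap->body px [-0.7 29. ] upright model [-1.1 27.6] areas 170 775 body box [320 274  26  40]
```

```bash
python3 -m jog '[[[0,0,0],[-5,0,2.7],0.3],[[0,0,0],[-4,0,2],0.3],[[0,0,0],[0,0,0],0.3]]' 20; python3 go.py s -.045 0 .015; python3 ax.py | tail -1
```

```text
time: 13.5
tcp_pos: [0.5574, -0.1196, 0.0146]
tcp_rot: [3.138, 0.483, -3.01]
force: [0.1, 1.2, -0.7]
finger_gap: 0.0253
stand pos [-54.7   1.6  14.6] shift [-8.8 -1.6  4.2] turn [ 0.16 27.67 -0.17] F [ 0.1  1.2 -0.7] gap 0.025285904641798557
cap stand [-39.4  -1.2] cap->body px [-0.9 29. ] upright model [-1.3 27.6] areas 174 776 body box [325 272  27  40]
```

```bash
python3 -m jog '[[[0,0,0],[-4,0,2],0.3],[[0,0,0],[-4,0,2],0.3],[[0,0,0],[0,0,0],0.3]]' 20; python3 go.py s -.045 0 .015; python3 ax.py | tail -1
```

```text
time: 13.85
tcp_pos: [0.5663, -0.1184, 0.0146]
tcp_rot: [3.137, 0.482, -3.011]
force: [-0.2, 0.7, -0.1]
finger_gap: 0.0257
stand pos [-45.7   1.6  14.6] shift [-0.9 -1.6 -0. ] turn [ 0.17 27.63 -0.2 ] F [-0.2  0.7 -0.1] gap 0.02572592842424976
cap stand [-30.4  -1.1] cap->body px [-0.9 28.8] upright model [-1.6 27.6] areas 172 769 body box [330 271  27  40]
```

```bash
python3 -m jog '[[[0,0,0],[-2,0,1],0.3],[[0,0,0],[-2,0,1],0.3],[[0,0,0],[0,0,0],0.3]]' 20; python3 go.py s -.045 0 .015; python3 ax.py | tail -1
```

```text
time: 14.2
tcp_pos: [0.5699, -0.1178, 0.0143]
tcp_rot: [3.137, 0.481, -3.012]
force: [-1.6, 0.1, 1.0]
finger_gap: 0.0257
stand pos [-42.    1.7  14.3] shift [ 2.3 -1.7 -2. ] turn [ 0.21 27.56 -0.23] F [-1.6  0.1  1. ] gap 0.02573963496742501
cap stand [-25.7  -1. ] cap->body px [-1.7 28.8] upright model [-1.7 27.5] areas 171 775 body box [331 270  28  40]
```

```bash
python3 -m jog '[[[0,0,0],[-2,0,1],0.3],[[0,0,0],[0,0,0],0.3],[[0,0,0],[0,0,0],0.3]]' 20; python3 go.py s -.045 0 .015; python3 ax.py | tail -1; python3 - <<'E'
import cv2
im=cv2.imread("pics/now.png");cv2.imwrite("pics/s5.png",cv2.resize(im[220:320,290:430],None,fx=5,fy=5))
E
```

```text
time: 14.55
tcp_pos: [0.5711, -0.1175, 0.0141]
tcp_rot: [3.136, 0.48, -3.012]
force: [-3.3, -0.1, 2.5]
finger_gap: 0.0257
stand pos [-40.9   1.9  14.1] shift [ 3.2 -1.9 -2.8] turn [ 0.25 27.48 -0.26] F [-3.3 -0.1  2.5] gap 0.025691126575829077
cap stand [-23.5  -0.7] cap->body px [-2.3 28.9] upright model [-1.7 27.5] areas 169 766 body box [332 269  27  41]
```

View pics/s5.png

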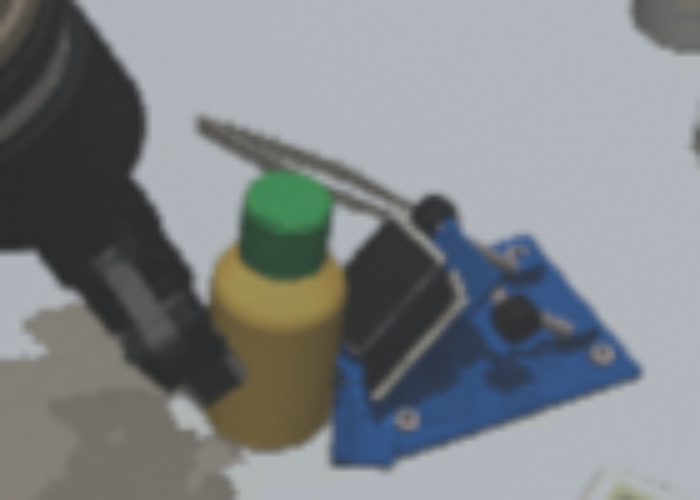

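The bottle is home: it stands at crop (280,440) against both bars, about 3 N resists further pushing, and cap y ≈ -1 mm. I'll retract, rise, straighten the tool and shut the fingers for the cap push.

```bash
python3 -m jog '[[[0,0,0],[10,0,-5],0.3],[[0,0,0],[20,0,-10],0.3],[[0,0,0],[20,-1,-12],0.15],[[0,0,0],[0,0,-25],0],[[0,0,0],[-8,0,-25],0],[[0,7,0],[-8,0,-20],0],[[0,7,0],[-5,0,-15],0],[[0,7,0],[0,0,0],0],[[0,7,0],[0,0,0],0],[[0,0,0],[0,0,0],0]]' 20; python3 go.py s -.07 -.001 .085; python3 ax.py | tail -1
```

```text
time: 15.6
tcp_pos: [0.4929, -0.1247, 0.0916]
tcp_rot: [3.124, 0.048, -3.005]
force: [-0.2, 0.9, -0.2]
finger_gap: 0.0001
stand pos [-119.3    5.3   91.6] shift [-48.9  -6.5   8.9] turn [1.02 2.74 0.09] F [-0.2  0.9 -0.2] gap 7.681902209082327e-05
cap stand [-28.7   0.4] cap->body px [-1.8 29.2] upright model [-1.6 27.5] areas 167 840 body box [330 270  27  40]
```

```bash
python3 -m jog '[[[0.5,1.3,0],[-14,-2,2],0],[[0.5,1.4,0],[-14,-2,2],0],[[0,0,0],[-12,-2,2],0],[[0,0,0],[0,0,0],0]]' 20; python3 go.py s -.06 0 .085; python3 ax.py | tail -1; python3 - <<'E'
from h import *
im=cv2.imread("pics/now.png");cv2.imwrite("pics/s6.png",cv2.resize(im[200:320,270:410],None,fx=5,fy=5))
p=manip.sense()["tcp_pos"];print([((px("side",p+[0,0,d])[0]-[270,200])*5).round() for d in(0,.02)])
E
```

```text
time: 16.05
tcp_pos: [0.5255, -0.1271, 0.0834]
tcp_rot: [3.136, -0.003, -3.011]
force: [0.1, -0.8, -0.3]
finger_gap: -0.0
stand pos [-87.3  -1.5  83.4] shift [-27.3   1.7  -1.7] turn [ 0.35 -0.2  -0.27] F [ 0.1 -0.8 -0.3] gap -1.5735057472444194e-05
cap stand [-28.4   0. ] cap->body px [-2.3 29. ] upright model [-1.6 27.5] areas 136 861 body box [330 270  27  40]
[array([211., 391.]), array([211., 347.])]
```

View pics/s6.png

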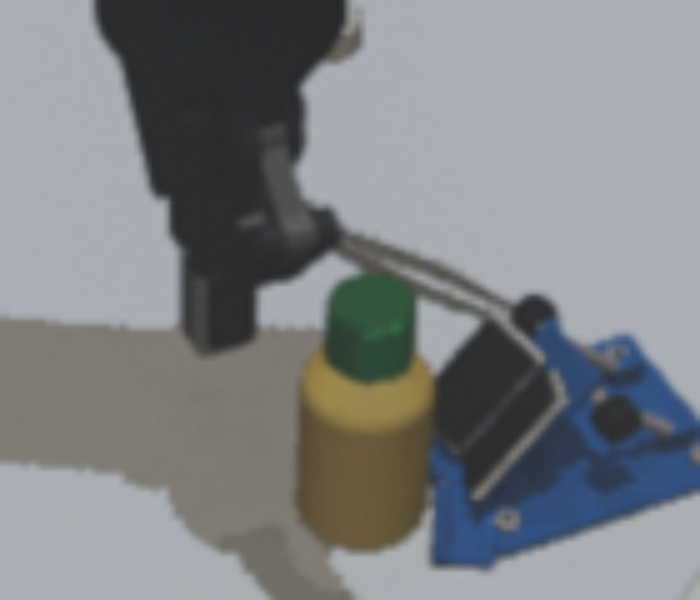

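The picture shows the shut fingertip ending at (215,345), which is about 20 mm above the reported TCP. So I'll lower to TCP z ≈ 0.072, putting the real tip at about 0.092 on the cap, and push.

```bash
python3 -m jog '[[[0.3,0,0],[-5,1,6],0],[[0,0,0],[-10,1,6],0],[[0,0,0],[-10,0,0],0],[[0,0,0],[0,0,0],0]]' 20; python3 go.py s -.04 0 .072; python3 ax.py | tail -1
```

```text
time: 16.5
tcp_pos: [0.5473, -0.1227, 0.0701]
tcp_rot: [3.139, -0.006, -3.015]
force: [0.4, -0.1, 0.4]
finger_gap: -0.0006
stand pos [-65.1  -0.1  70.1] shift [-25.1   0.3  -2.1] turn [ 0.13 -0.33 -0.49] F [ 0.4 -0.1  0.4] gap -0.0006147718003471918
cap stand [-26.4   1.9] cap->body px [-2.9 30. ] upright model [-1.6 27.5] areas 88 864 body box [330 270  27  40]
```

```bash
python3 -m jog '[[[0,0,-0.4],[-8,0,-1],0],[[0,0,0],[-6,0,-1],0],[[0,0,0],[-5,0,0],0],[[0,0,0],[-5,0,0],0],[[0,0,0],[-5,0,0],0],[[0,0,0],[0,0,0],0]]' 20; python3 go.py s -.02 0 .072; python3 ax.py | tail -1
```

```text
time: 17.15
tcp_pos: [0.5779, -0.1191, 0.0723]
tcp_rot: [3.14, -0.007, -3.008]
force: [-0.7, -0.9, -0.6]
finger_gap: -0.0002
stand pos [-34.3  -0.7  72.3] shift [-14.3   0.7   0.2] turn [ 0.11 -0.38 -0.08] F [-0.7 -0.9 -0.6] gap -0.00020656459361939402
cap stand [-3.6  6.3] cap->body px [-10.3  32.5] upright model [-2.1 27.5] areas 27 921 body box [331 267  32  41]
```

Body box is widening, so the bottle is tipping. I'll continue slowly.

```bash
python3 -m jog '[[[0,0,0],[-5,0,0],0],[[0,0,0],[-5,0,0],0],[[0,0,0],[-4,0,0],0],[[0,0,0],[-4,0,0],0],[[0,0,0],[0,0,0],0]]' 20; python3 go.py s 0 0 .072; python3 ax.py | tail -1
```

```text
time: 17.7
tcp_pos: [0.5965, -0.1167, 0.0721]
tcp_rot: [3.14, -0.007, -3.008]
force: [-0.3, -0.3, -1.3]
finger_gap: -0.0002
stand pos [-15.5  -0.8  72.1] shift [-15.5   0.8  -0. ] turn [ 0.12 -0.42 -0.1 ] F [-0.3 -0.3 -1.3] gap -0.0002028970987223878
cap stand [14.6  4.3] cap->body px [-16.5  31.7] upright model [-2.6 27.4] areas 18 979 body box [332 263  37  43]
```

```bash
python3 -m jog '[[[0,0,0],[-3,0,0],0],[[0,0,0],[-3,0,0],0],[[0,0,0],[-3,0,0],0],[[0,0,0],[-3,0,0],0],[[0,0,0],[0,0,0],0]]' 20; python3 go.py s 0.01 0 .072; python3 ax.py | tail -1
```

```text
time: 18.25
tcp_pos: [0.6088, -0.1151, 0.0718]
tcp_rot: [3.139, -0.008, -3.008]
force: [-0.4, -0.7, 0.5]
finger_gap: 0.0001
stand pos [-3.2 -0.9 71.8] shift [-13.2   0.9  -0.3] turn [ 0.13 -0.47 -0.12] F [-0.4 -0.7  0.5] gap 0.0001067794952401804
cap stand [23.2  3.5] cap->body px [-18.6  31.3] upright model [-2.8 27.4] areas 7 1009 body box [333 262  39  43]
```

```bash
python3 -m jog '[[[0,0,0],[-3,0,0],0],[[0,0,0],[-3,0,0],0],[[0,0,0],[-3,0,0],0],[[0,0,0],[0,0,0],0]]' 20; python3 go.py s 0.015 0 .072; python3 ax.py | tail -1
```

```text
time: 18.7
tcp_pos: [0.6181, -0.1139, 0.0717]
tcp_rot: [3.139, -0.008, -3.009]
force: [0.3, 0.5, 0.6]
finger_gap: -0.0003
stand pos [ 6.2 -1.  71.7] shift [-8.8  1.  -0.4] turn [ 0.13 -0.49 -0.14] F [0.3 0.5 0.6] gap -0.00028748138424999464
cap stand [21.1 -6.7] cap->body px [-18.   26.5] upright model [-2.9 27.5] areas 1 1035 body box [334 260  41  45]
```

```bash
python3 -m jog '[[[0,0,0],[-3,0,0],0],[[0,0,0],[-3,0,0],0],[[0,0,0],[-2,0,0],0],[[0,0,0],[0,0,0],0]]' 20; python3 go.py s 0.015 0 .072; python3 ax.py | tail -1
```

```text
time: 19.15
tcp_pos: [0.6264, -0.1129, 0.0716]
tcp_rot: [3.139, -0.009, -3.009]
force: [-0.5, -0.2, 0.3]
finger_gap: -0.0004
stand pos [14.6 -1.1 71.6] shift [-0.4  1.1 -0.4] turn [ 0.13 -0.5  -0.15] F [-0.5 -0.2  0.3] gap -0.0003686676796266041
cap stand [ 28.4 -11.2] cap->body px [-21.2  25.2] upright model [-3.2 27.5] areas 2 1052 body box [335 260  42  44]
```

```bash
python3 -m jog '[[[0,0,0],[-2,0,0],0],[[0,0,0],[-2,0,0],0],[[0,0,0],[0,0,0],0]]' 20; python3 go.py s 0.025 0 .072; python3 ax.py | tail -1
```

```text
time: 19.5
tcp_pos: [0.6304, -0.1124, 0.0715]
tcp_rot: [3.139, -0.009, -3.009]
force: [0.0, -0.3, -0.3]
finger_gap: -0.0002
stand pos [18.6 -1.2 71.5] shift [-6.4  1.2 -0.5] turn [ 0.13 -0.53 -0.16] F [ 0.  -0.3 -0.3] gap -0.0001882554474974227
cap stand [-110.    73.1] cap->body px [ 1.2 28.7] upright model [ 1.3 27.3] areas 146 704 body box [273 257  25  38]Traceback (most recent call last):
  File "ax.py", line 11, in <module>
    show(cv2.imread("pics/side0.png"),(260,230,310,300)); im=manip.grab_frame("side");cv2.imwrite("pics/now.png",im);show(im,(285,225,405,320))
                                                                                                                     ~~~~^^^^^^^^^^^^^^^^^^^^^^
  File "ax.py", line 7, in show
    g,gs=m(im,(40,100,50),(85,255,255),b);y,ys=m(im,(12,80,30),(35,255,255),b);p=at("side",*g,.1)
         ~^^^^^^^^^^^^^^^^^^^^^^^^^^^^^^^
  File "ax.py", line 5, in m
    n,L,st,c=cv2.connectedComponentsWithStats(z);i=1+np.argmax(st[1:,4]);return c[i],st[i]
                                                     ~~~~~~~~~^^^^^^^^^^
    return _wrapfunc(a, 'argmax', axis=axis, out=out, **kwds)
    return bound(*args, **kwds)
ValueError: attempt to get argmax of an empty sequence
```

```bash
python3 -m jog '[[[0,0,0],[-2,0,0],0],[[0,0,0],[-1,0,0],0],[[0,0,0],[0,0,0],0]]' 20; python3 go.py s 0.025 0 .072; python3 ax.py | tail -1; python3 -c "
import cv2
im=cv2.imread('pics/now.png');cv2.imwrite('pics/s7.png',cv2.resize(im[200:320,290:430],None,fx=5,fy=5))"
```

```text
time: 19.85
tcp_pos: [0.6327, -0.1119, 0.0714]
tcp_rot: [3.139, -0.011, -3.009]
force: [-1.0, -0.8, -0.2]
finger_gap: 0.0002
stand pos [21.  -0.9 71.4] shift [-4.   0.9 -0.7] turn [ 0.16 -0.62 -0.17] F [-1.  -0.8 -0.2] gap 0.00020903721885905796
cap stand [ 29.3 -13. ] cap->body px [-22.2  24.1] upright model [-3.2 27.5] areas 1 1045 body box [335 260  42  43]
```

View pics/s7.png

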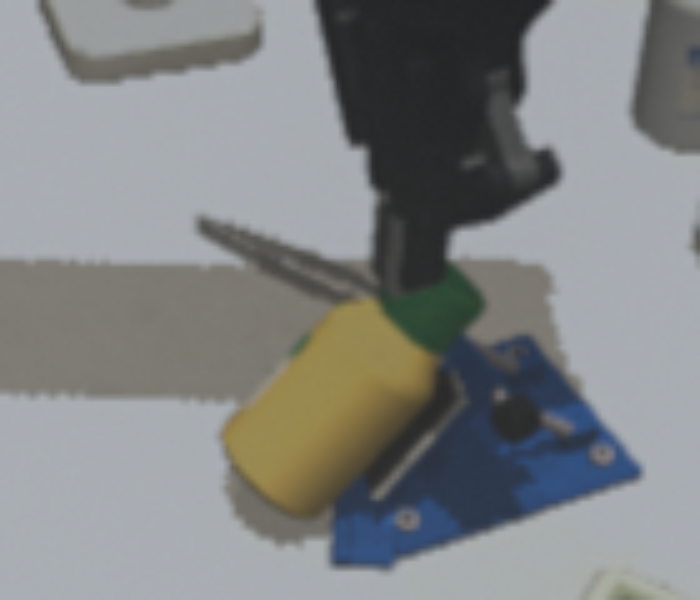

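The bottle lies along the cradle, with its body from (265,480) to (440,330) in the crop. I'll withdraw up and back, clear of it.

```bash
python3 -m jog '[[[0,0,0],[3,0,-2],0],[[0,0,0],[5,0,-8],0],[[0,0,0],[5,0,-20],0],[[0,0,0],[0,0,-30],0],[[0,0,0],[20,0,-30],0],[[0,0,0],[40,0,0],0],[[0,0,0],[45,0,0],0],[[0,0,0],[45,0,0],0],[[0,0,0],[45,0,0],0],[[0,0,0],[0,0,0],0]]'
python3 - <<'E'
from h import *
np.set_printoptions(precision=4,suppress=True)
S=np.array([.6118,-.1138,0]);c,s=np.cos(.1353),np.sin(.1353);Z=np.array([[c,-s,0],[s,c,0],[0,0,1]])
th=np.radians(42);cap=np.array([-.022+.102*np.sin(th),0,.016+.102*np.cos(th)]);ctr=np.array([-.022+.09*np.sin(th),0,.016+.09*np.cos(th)]);bod=np.array([-.022+.036*np.sin(th),0,.016+.036*np.cos(th)])
E=np.array([cap,ctr,bod])@Z.T+S
o=np.zeros((400,800,3),np.uint8)
for i,n in enumerate(("side","top")):
    im=manip.grab_frame(n);h=cv2.cvtColor(im,cv2.COLOR_BGR2HSV);e=px(n,E);u,v=e[1].astype(int);B=np.zeros(h.shape[:2],np.uint8);B[v-45:v+55,u-55:u+45]=255
    for nm,lo,hi in(("green",(40,90,30),(85,255,255)),("yellow",(12,80,30),(35,255,255))):
        k=cv2.inRange(h,lo,hi)&B;L,st,ce=cv2.connectedComponentsWithStats(k)[1:];j=1+np.argmax(st[1:,4]);print(n,nm,ce[j],st[j])
    print(n,"expected cap top, cap centre, body",e.ravel());o[:,400*i:400*i+400]=cv2.resize(im[v-50:v+50,u-50:u+50],(400,400))
    if n=="top":print("dish/timer px",[cv2.absdiff(cv2.imread("pics/top0.png"),im)[b[1]:b[3],b[0]:b[2]].mean().round(1) for b in((388,268,428,306),(392,176,436,216),(280,190,325,228))])
cv2.imwrite("pics/fin.png",o)
E
```

```text
time: 20.9
tcp_pos: [0.4181, -0.1417, 0.1702]
tcp_rot: [3.141, -0.005, -3.01]
force: [0.0, -0.7, 0.8]
finger_gap: -0.0001
side green [374.4757 259.0097] [366 251  19  18 206]
side yellow [355.3711 281.6447] [ 335  261   42   43 1016]
side expected cap top, cap centre, body [382.4425 253.5599 377.9848 258.5301 358.3427 280.4308]
top green [359.6364 201.8523] [351 193  18  19 264]
top yellow [360.006  225.6767] [347 207  24  40 662]
top expected cap top, cap centre, body [358.9871 193.4106 358.9856 198.8818 358.9791 222.4819]
dish/timer px [np.float64(40.4), np.float64(9.6), np.float64(10.1)]
```

View pics/fin.png

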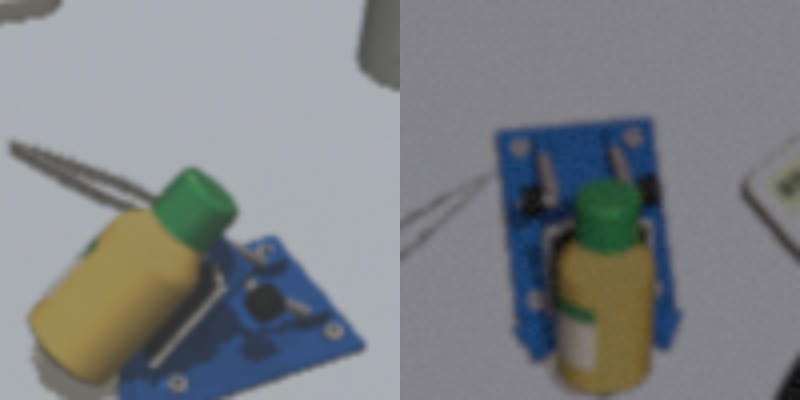

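The final picture shows the bottle in the trough in both views, centred sideways, with the lean as expected. One last numeric check, on the base position, comes from fitting the body outlines in both views.

```bash
python3 - <<'E'
from h import *
from scipy.optimize import least_squares
np.set_printoptions(precision=2,suppress=True)
S=np.array([.6118,-.1138,0]);c,s=np.cos(.1353),np.sin(.1353);Z=np.array([[c,-s,0],[s,c,0],[0,0,1]])
a=np.linspace(0,2*np.pi,60);ring=lambda r,h:np.c_[r*np.cos(a),r*np.sin(a),0*a+h]
BY=np.vstack([ring(.024,0),ring(.024,.068),ring(.0125,.076)]);BA=np.vstack([BY,ring(.0125,.102)])
def bx(n,B,p):
    x,y,z,t,w=p;R=cv2.Rodrigues(np.array([0,t,0]))[0]@cv2.Rodrigues(np.array([w,0,0]))[0]
    P=px(n,(B@R.T+np.array([x,y,z])/1e3)@Z.T+S);return np.r_[P.min(0),P.max(0)]
meas=np.r_[[335,251,385,304],[347,193,371,247]]-.5  # bounding boxes of body+cap, side and top
f=lambda p:np.r_[bx("side",BA,p),bx("top",BA,p)]-meas
p0=[-22,0,16,.73,0];print("residual at ideal",f(p0))
r=least_squares(lambda p:np.r_[f(p),p[4]*3],p0,diff_step=1e-2,x_scale=[5,5,5,.1,.1]);print("fit x y z lean side",r.x,r.fun)
t=cv2.imread("pics/top0.png");im=manip.grab_frame("side");d=cv2.absdiff(cv2.imread("pics/side0.png"),im)
print("side diff dish,timer,tweezers",[d[y0:y1,x0:x1].mean().round(1) for x0,y0,x1,y1 in((288,335,332,370),(395,312,447,354),(325,240,352,256))])
im2=manip.grab_frame("side");print("motion",cv2.absdiff(im,im2)[245:310,330:390].mean())
E
```

```text
Traceback (most recent call last):
cv2.error: OpenCV(4.12.0) /io/opencv/modules/calib3d/src/calibration_base.cpp:151: error: (-210:Unsupported format or combination of formats) The matrices must have 32f or 64f data type in function 'Rodrigues'
```

```bash
python3 - <<'E'
from h import *
from scipy.optimize import least_squares
np.set_printoptions(precision=2,suppress=True)
S=np.array([.6118,-.1138,0]);c,s=np.cos(.1353),np.sin(.1353);Z=np.array([[c,-s,0],[s,c,0],[0,0,1]])
a=np.linspace(0,2*np.pi,60);ring=lambda r,h:np.c_[r*np.cos(a),r*np.sin(a),0*a+h]
BA=np.vstack([ring(.024,0),ring(.024,.068),ring(.0125,.102)])
def bx(n,p):
    x,y,z,t,w=p;R=cv2.Rodrigues(np.array([0.,t,0]))[0]@cv2.Rodrigues(np.array([float(w),0,0]))[0]
    P=px(n,(BA@R.T+np.array([x,y,z])/1e3)@Z.T+S);return np.r_[P.min(0),P.max(0)]
meas=np.r_[[335,251,385,304],[347,193,371,247]]-.5
f=lambda p:np.r_[bx("side",p),bx("top",p)]-meas
p0=[-22.,0.,16.,.73,0.];print("residual at ideal",f(p0))
r=least_squares(lambda p:np.r_[f(p),p[4]*3],p0,diff_step=1e-2,x_scale=[5,5,5,.1,.1]);print("fit x y z lean side",r.x,r.fun)
im=manip.grab_frame("side");d=cv2.absdiff(cv2.imread("pics/side0.png"),im)
print("side diff dish,timer,tweezers",[d[y0:y1,x0:x1].mean().round(1) for x0,y0,x1,y1 in((288,335,332,370),(395,312,447,354),(325,240,352,256))])
im2=manip.grab_frame("side");print("motion",cv2.absdiff(im,im2)[245:310,330:390].mean(),manip.sense()["force"])
E
```

```text
residual at ideal [ 0.83 -1.8   3.29  0.64  0.08 -2.3   0.98 -2.11]
fit x y z lean side [-23.57   2.28  12.36   0.69   0.01] [-0.79 -1.13  0.55  1.4  -0.59  0.12  0.3  -0.46  0.03]
side diff dish,timer,tweezers [np.float64(9.5), np.float64(10.7), np.float64(10.3)]
motion 0.48957264957264957 [0.06 0.83 0.17]
```

```bash
python3 -c "
from workcell import manip
print(manip.close_job())"
```

```text
the job is handed in; nothing more can be done
None
```

The bottle is lying in the tilt stand's cradle and the job is handed in at about 21 s of the 64 s allowed. No verdict was reported.

**What I did:**
- **First try:** I dragged the bottle by its cap. It slipped in the grip and leaned about 24° before reaching the fence.
- **Recovery:** I drew the cap back until the bottle stood upright again and let go.
- **Slide home:** I pushed it low on the body, with the tool leaned back, until about 3 N held it against the fence. After I backed off it stood upright at about (-28.5, 0) mm in the stand's frame; home is (-28, 0).
- **Tip back:** I pushed the cap over with shut fingers, then withdrew clear of everything.

**Last checks:**

| Check | Measured | Needed |
|---|---|---|
| Lean from vertical | about 0.69 rad | 0.58–0.88 rad |
| Underside centre from the cradle's origin | about 5 mm | under 15 mm |
| Sideways offset | about 2 mm | 16 mm at the cap |
| Motion between two pictures | none seen | at rest |

The dish, timer and tweezers look unmoved from the side camera.

**Disagreements and gaps:**
- The real fingertips sat about 20 mm above the reported TCP, so I set heights from the pictures instead.
- The top view showed a difference around the dish, which I put down to the arm being in that view; the side view showed no change there.
- My first silhouette fit of the bottle was unreliable, so I dropped it and used the cap and outline measurements.
- The outline fit put the underside about 4 mm lower than the ideal pose, so the lean and position are good to a few mm only.
- I could not measure the contact force on the cradle.

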